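Turn the model house right way up, load the transport tray and lock it

TASK

The architect's model house that was left standing on its roof has to go into the transport tray. Turn it right way up and set it flat inside the frame of low rails of the empty bay (the one with the blue card), its overhanging front facing the lock slide like the house already loaded; then push the red grip of the lock slide all the way to its end stop, so that the lock tabs slide in under the overhangs. Leave the loaded house, the glue tin and the cutter where they are.

Things in the scene. Friction and masses are not known exactly. Their poses are not given: they have to be found in the camera images.
- house: White model house 50 (x) x 44 (y) x 62 mm (z), 110 g. Origin: centre of its underside, a plywood slab 5 mm thick; z to the flat grey roof; front is -x. Upper storey (24 to 62 mm high) fills the outline; below it at the front the ground floor is set back 18 mm, an open slot from side to side, 5 to 24 mm high. Starts upside down on its roof on the table (z = 0), front to the robot or the tray side.
- house_front (a point): Point on the house, middle of the front face of the upper storey (two large dark windows): 25 mm to -x of the house's axis, 43 mm above its underside.
- tray: Fixed plywood tray. Origin at table height midway between its two bays; it spans x -100 to +45, y +-110 mm, floor at 10 mm. Bay centres: y = +50 and -50. Each bay is framed by rails 8 mm high over the floor; clear inside 62 (x) x 56 mm (y), centred. Side rails (5 thick) span x -12 to +30, the front rail is a 24 mm stub. Lock plate on the -x side: x -56 to -38, at 20 to 25 mm height.
- bay_card: Thin blue card, 50 x 50 mm, flush in the floor of the empty bay. Origin: centre of that bay at floor height (10 mm above the table). Axes as the tray: -x points to the lock slide, where the house's front must face (house axes then equal the card's).
- house2: Identical house already standing in the other bay, upright, front towards the lock slide; same frame as the house (origin: centre of its underside). Not to be disturbed.
- lock (a joint): Lock slide, m: 0 open, 0.050 home at its end stop; moves to the tray's +y; starts at 0 to 0.010. About 2 N moves it, it stays where left. Two tabs 18 mm wide, 20 to 25 mm above the table, reach to 15 mm in front (-x) of the bay centres: open they are beside the houses (y = 0 and -100 in the tray's frame), home they are at the bay centres, over the base slabs, under the overhangs.
- lock_grip (a point): On the axis of the red grip of the lock slide, an upright block 16 x 16 mm, foot 25 and top 52 mm above the table. This point is 42 mm above the table, at x = -82 mm in the tray's frame and y = -25 mm (lock 0) to +25 mm (lock 0.050).
- glue_tin: Closed green tin, 66 mm diameter, 85 mm high, standing on the table. Bystander. Origin: centre of its underside.
- cutter: Orange snap-off cutter lying flat, about 125 mm long (its x), 22 mm wide, 14 mm high. Bystander. Origin: underside, middle of the handle.

How it is judged:
By the outcome, as a careful person would: the job done as asked, in the order asked, and still so for the second after the job is handed in, with the robot touching nothing.
It also fails if it takes over 64 s, if anything falls off the work surface, if the arm or the gripper's body presses on something with over 40 N, if the wrist force passes 120 N, or if a joint passes its speed limit or range.

ROBOT

A 6-joint arm with a two-finger parallel gripper is mounted at the origin on the work surface. World frame = base frame: x ahead of the robot, y to its left, z up, the work surface at z = 0. Lengths are in m, angles in degrees, forces in N, time in s.
With the tool pointing down it reaches from about 0.35 to 0.875 m from the base axis. Payload 4.2 kg.
Tool frame: the origin (TCP) lies midway between the tips of the shut fingers; the grasp point (between the pads) lies 19 mm behind it; z points along the fingers, y is the line along which they close (so a half turn about z gives the same grasp; the last joint's range is limited). The gripper opens to 87 mm and grips with 3 to 60 N. Pads are 19 mm wide; open, the fingers measure 117 mm over their backs; the gripper's body (75 mm by 190 mm) begins 51 mm behind the grasp point.
Start: joints at [-59.954, 22.042, 0.453, 0, -68.411, -14.817], TCP at [0.164, -0.603, 0.223] pointing down, gripper open.
Joint ranges: [-179.83, 179.83], [-69.29, 118.12], [-61.27, 80.66], [-181.25, 117.63], [-171.15, -9.14], [-177.46, 177.46]. Speed limits (degrees/s): [159.86, 159.86, 180, 180, 180, 180].

INTERFACE

Orientations are given as a 3x3 rotation matrix whose columns are the frame's x, y, z axes.
In Python, from station import r, cams gives the robot as it stands.
- The arm moves only by the tool play_rows, never from a script. Its argument "commands" is text: rows parted by semicolons, each of 6 numbers parted by spaces: the shift along the world's x, y, z normalised to -1 to 1, where 1 is 30 mm, then the turn, a rotation vector about the world's x, y, z normalised to -1 to 1, where 1 is 0.15 rad. A call has 1 to 20 rows; each row shifts and turns the commanded pose from where the row before left it; what a row does not reach is not made up. A row lasts 1/10 s, in which the tool goes at most 50 mm and 8.59 degrees, less where a joint would pass 70% of its speed; a pose out of reach is approached as far as the arm can. A call with a number of a shift or a turn outside -1 to 1 is refused whole. A call with a gripper value outside its range is refused whole. "grip" is the finger opening in mm, from 0 to 87, set as the call begins (left out, the last holds). The fingers move at their own pace and stop on an object; the grip force is fixed at half the most. Time passes only in rows, so rows that do not move let the fingers close. It gives the time, the measured TCP pose, the force, the opening and the grip force at its end, in the units of the state.
- r.sense(): the state, without advancing time (a new reading comes with each control period).
- cams.capture(name): name is "side" or "top" or "wrist"; returns (picture, depth): 420x560x3 uint8, blue, green, red; 420x560 float32, m along the optical axis (not along the pixel's ray), 0 where there is no reading.
- cams.camera_info(name): a dict with "mtx" (3x3 intrinsics, pixels), "k1" (the pictures are not rectified: a ray, as slopes to the right and down, at radius r is drawn at 1 + k1 r^2 times it, then the intrinsics apply), "R" (3x3) and "t" (3): a world point X has camera coordinates R X + t. Camera axes: x right, y down, z forward; pixel columns grow to the right and rows downward; lengths in m; the calibration is good to about 2 mm. A picture is of the moment at which its call begins: read the wrist's pose just before it. camera_info takes no time and is no camera call; for the wrist camera it gives the pose at the moment of the call.
- r.finish_job(): hands the job in; it is judged then, once.
The state is a dict: "time_s": time; "joints": joint angles; "joint_velocities": joint speeds; "effort": joint torques, N m; "tcp_pos": TCP position; "ee_rot": TCP orientation; "wrist_force": force on the tool from outside, world axes, zero at the start; "moment": the same for the moment, N m; "gripper_width": opening from 0.0 (shut) to 1.0 (fully open); "gripper_force": force on a finger pad.
Only numpy, scipy, OpenCV 4.12 (cv2) and the standard library are available. Lean on these libraries where they do the work, as an engineer would, in place of code of your own. Each camera call takes 0.05 s, during which the arm holds its last target. There are 200 camera calls.

## Working session

There is one attempt and no reset: what is moved stays moved. The work goes in short steps, Python scripts to look and compute and a tool call to move; the robot and the scene stay as the last step left them, time stands still between calls to the robot, and variables do not carry over. Pictures are saved under pics/ and viewed, at most 10 in all, crops included, and the job is handed in when it is done.

Besides the shell and the picture viewer there is one more tool, called after "Emit:" by a JSON object that holds its "name" and its "arguments". play_rows: Moves the arm, as the interface text tells. Scaled input: -1 to 1 covers 30 mm each way for a shift and 0.15 rad each way for a turn. Its arguments: {"type":"object","properties":{"commands":{"type":"string"},"grip":{"type":"number"}},"required":["commands"]}

```bash
ls; mkdir -p pics; cat > h.py <<'E'
import numpy as np, cv2
from station import r, cams
def snap(n):
    i=cams.camera_info(n); a,d=cams.capture(n); return a,d,i
def ray(i,u,v):
    K=np.array(i["mtx"]); x=(u-K[0,2])/K[0,0]; y=(v-K[1,2])/K[1,1]
    k=i["k1"]; rd=np.hypot(x,y); q=rd
    for _ in range(30): q=rd/(1+k*q*q)
    s=q/rd if np.ndim(rd) or rd>0 else 1
    return np.stack([x*s,y*s,np.ones_like(x*s)],-1)
def onplane(i,u,v,z):
    R=np.array(i["R"]);t=np.array(i["t"]).ravel(); c=-R.T@t
    d=ray(i,np.asarray(u,float),np.asarray(v,float))@R
    return c+d*((z-c[2])/d[...,2])[...,None]
def cloud(i,D):
    R=np.array(i["R"]);t=np.array(i["t"]).ravel()
    v,u=np.mgrid[:D.shape[0],:D.shape[1]].astype(float)
    P=ray(i,u,v)*D[...,None]
    return (P-t)@R
E
python3 - <<'E'
from h import *
for n in("side","top"):
    a,d,i=snap(n); cv2.imwrite(f"pics/{n}0.png",a); np.save(f"pics/{n}0.npy",d); print(n,i)
E
```

```text
pics
side {'mtx': array([[405.18719623,   0.        , 276.86809329],
       [  0.        , 405.18719623, 203.84965022],
       [  0.        ,   0.        ,   1.        ]]), 'k1': -0.10889318922278912, 'R': array([[-0.89302026, -0.44999052, -0.0048311 ],
       [-0.22456243,  0.45490305, -0.86176269],
       [ 0.38998272, -0.76848666, -0.50728861]]), 't': array([0.58260618, 0.1989797 , 0.68980073])}
top {'mtx': array([[499.51049111,   0.        , 276.74003   ],
       [  0.        , 499.51049111, 205.56168989],
       [  0.        ,   0.        ,   1.        ]]), 'k1': -0.05963693874764819, 'R': array([[-0.01714895, -0.9995483 , -0.02468021],
       [-0.98859407,  0.02064454, -0.14918299],
       [ 0.14962512,  0.02184038, -0.98850155]]), 't': array([0.08141335, 0.64433318, 0.89998298])}
```

View pics/top0.png

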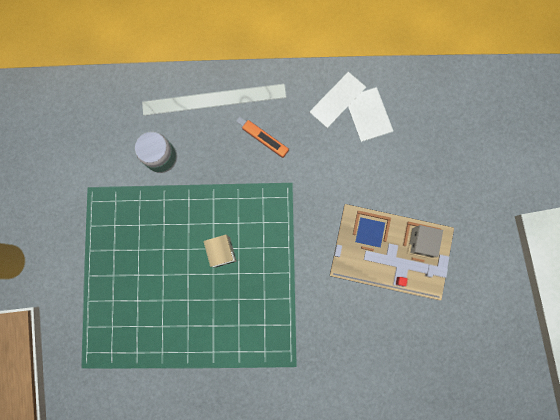

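View pics/side0.png

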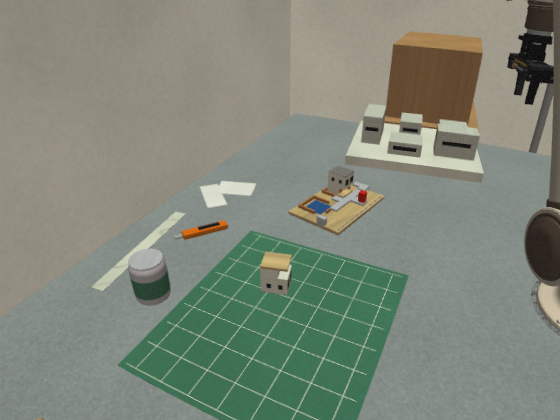

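```bash
python3 - <<'E'
from h import *
T=cv2.imread("pics/top0.png");it=cams.camera_info("top");S=cv2.imread("pics/side0.png")
d=np.load("pics/top0.npy"); P=cloud(it,d)
def rect(m,z,nm):
    c=max(cv2.findContours(m.astype(np.uint8),0,1)[0],key=cv2.contourArea)[:,0,:]
    W=onplane(it,c[:,0],c[:,1],z)[:,:2]
    b=cv2.minAreaRect((W*1000).astype(np.float32)); print(nm,b,len(c))
hs=cv2.cvtColor(T,cv2.COLOR_BGR2HSV); H,Sx,V=[hs[...,k].astype(int) for k in range(3)]
v,u=np.mgrid[:420,:560]
box=lambda a,b,c,e:(u>=a)&(u<=b)&(v>=c)&(v<=e)
rect((P[...,2]>.05)&box(195,245,225,275),.062,"house")
rect((H>8)&(H<30)&(Sx>50)&(V>120)&box(195,245,225,275),.062,"houseC")
rect((H>105)&(H<130)&(Sx>100)&box(330,400,200,260),.010,"card")
rect(((H<6)|(H>174))&(Sx>150)&box(380,420,265,295),.052,"grip")
rect((P[...,2]>.065)&box(400,450,215,265),.072,"house2")
m=(P[...,2]>.004)&box(320,465,195,310); rect(m,.01,"tray")
rect((P[...,2]>.075)&box(120,190,120,185),.085,"tin")
for p in((219,250),(428,240),(371,232),(402,281),(410,258)):print(p,P[p[1],p[0]].round(4))
big=np.hstack([cv2.resize(T[215:290,190:265],(400,400),interpolation=2),cv2.resize(S[240:310,240:310],(400,400),interpolation=2)])
cv2.imwrite("pics/c1.png",big)
E
```

```text
house ((562.3876953125, 179.83163452148438), (50.22746658325195, 44.87333297729492), 15.036725997924805) 95
houseC ((562.5035400390625, 179.34185791015625), (49.178810119628906, 44.775516510009766), 14.928413391113281) 93
card ((595.4544067382812, -111.68289184570312), (48.654842376708984, 49.002288818359375), 76.48085021972656) 93
grip ((499.60089111328125, -159.3020477294922), (18.063053131103516, 14.40551471710205), 75.87335968017578) 31
house2 ((571.3692016601562, -207.97311401367188), (44.72798156738281, 51.16752624511719), 76.1441421508789) 98
tray ((556.414306640625, -153.53314208984375), (221.7189483642578, 146.40771484375), 76.53804016113281) 363
tin ((756.1232299804688, 302.2563171386719), (64.34275817871094, 62.902652740478516), 1.695660948753357) 105
(219, 250) [0.5626 0.1776 0.062 ]
(428, 240) [ 0.5725 -0.2067  0.0747]
(371, 232) [ 0.5955 -0.1138  0.0099]
(402, 281) [ 0.4993 -0.1601  0.0532]
(410, 258) [ 0.5431 -0.1875  0.0103]
```

View pics/c1.png

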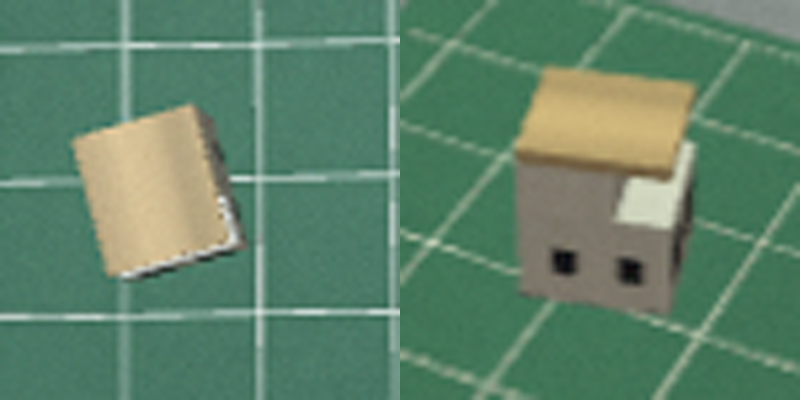

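```bash
cat >> h.py <<'E'
from scipy.spatial.transform import Rotation as Ro
def toolR(yaw,lean):
    "closing axis y at yaw (deg) ; body leaning by lean deg towards left of that axis"
    a=np.radians(yaw); X=np.array([np.cos(a),np.sin(a),0]); Y=np.array([-X[1],X[0],0]); l=np.radians(lean)
    z=-(np.cos(l)*np.array([0,0,1])+np.sin(l)*Y)
    return X,z
def delta(g,yaw,lean,sgn,s=None,frm=None):
    "rows units from current (or frm=(p,R)) to grasp point g"
    X,z=toolR(yaw,lean); y=sgn*X; R=np.column_stack([np.cross(y,z),y,z])
    if frm is None:
        s=r.sense(); frm=(np.array(s["tcp_pos"]),np.array(s["ee_rot"]))
    p=np.array(g)+.019*z
    d=(p-frm[0])/.03; w=Ro.from_matrix(R@frm[1].T).as_rotvec()/.15
    print("tcp",p.round(4),"d",d.round(2),"w",w.round(2)); return p,R
E
python3 - <<'E'
from h import *
s=r.sense();print(s); i=cams.camera_info("wrist");R=np.array(i["R"]);c=-R.T@np.array(i["t"]).ravel()
E=np.array(s["ee_rot"]);print("cam in tool",E.T@(c-np.array(s["tcp_pos"])),(R@E).round(2))
for sg in(1,-1):
    f=delta([.5624,.1797,.14],15,-40,sg); delta([.5624,.1797,.024],15,-40,sg,frm=f)
S=cv2.imread("pics/side0.png");cv2.imwrite("pics/c2.png",cv2.resize(S[0:120,480:560],(400,600),interpolation=2))
E
```

```text
{'time_s': 0.1, 'joints': array([-5.99531264e+01,  2.20865082e+01,  3.85533452e-01, -2.34679419e-02,
       -6.84119656e+01, -1.48170137e+01]), 'joint_velocities': array([ 0.07164346,  0.00608796,  0.10906026,  0.11346646, -0.03007405,
        0.06998649]), 'effort': array([-1.31944812e-04, -3.91689563e+01,  1.87934142e+01,  4.23184231e+00,
        1.34555617e-02, -7.36806464e-05]), 'tcp_pos': array([ 0.16404471, -0.60251246,  0.22155801]), 'ee_rot': array([[-9.64919354e-01, -2.62545632e-01, -6.57291206e-04],
       [-2.62546419e-01,  9.64917499e-01,  1.89695887e-03],
       [ 1.36193521e-04,  2.00298178e-03, -9.99997985e-01]]), 'wrist_force': array([ 0.56730171, -0.83421547,  0.94115421]), 'moment': array([ 0.02872685,  0.00991983, -0.05862   ]), 'gripper_force': 0.0, 'gripper_width': 1.0006306861054188}
cam in tool [ 0.07965269  0.00055595 -0.1610174 ] [[ 0.    1.    0.  ]
 [-0.96  0.   -0.28]
 [-0.28 -0.    0.96]]
tcp [0.5592 0.1915 0.1254] d [13.17 26.47 -3.2 ] w [  2.55   4.47 -10.03]
tcp [0.5592 0.1915 0.0094] d [ 0.    0.   -3.87] w [0. 0. 0.]
tcp [0.5592 0.1915 0.1254] d [13.17 26.47 -3.2 ] w [ 4.46 -2.58  9.98]
tcp [0.5592 0.1915 0.0094] d [ 0.    0.   -3.87] w [0. 0. 0.]
```

View pics/c2.png

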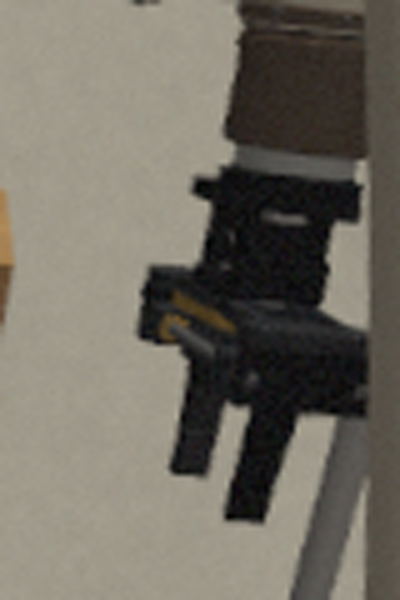

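Emit:
{"name": "play_rows", "arguments": {"commands": ".44 .88 -.1 .15 -.086 .333;.44 .88 -.1 .15 -.086 .333;.44 .88 -.1 .15 -.086 .333;.44 .88 -.1 .15 -.086 .333;.44 .88 -.1 .15 -.086 .333;.44 .88 -.1 .15 -.086 .333;.44 .88 -.1 .15 -.086 .333;.44 .88 -.1 .15 -.086 .333;.44 .88 -.1 .15 -.086 .333;.44 .88 -.1 .15 -.086 .333;.44 .88 -.1 .15 -.086 .333;.44 .88 -.1 .15 -.086 .333;.44 .88 -.1 .15 -.086 .333;.44 .88 -.1 .15 -.086 .333;.44 .88 -.1 .15 -.086 .333;.44 .88 -.1 .15 -.086 .333;.44 .88 -.1 .15 -.086 .333;.44 .88 -.1 .15 -.086 .333;.44 .88 -.1 .15 -.086 .333;.44 .88 -.1 .15 -.086 .333", "grip": 87}}

```text
time_s: 2.1
tcp_pos: [0.4283, -0.0738, 0.1622]
ee_rot: [[-0.278, -0.961, 0.004], [-0.844, 0.246, 0.478], [-0.46, 0.129, -0.879]]
wrist_force: [-0.6, -1.4, 0.3]
gripper_width: 0.999
gripper_force: 0.0
```

Emit:
{"name": "play_rows", "arguments": {"commands": ".44 .88 -.1 .15 -.086 .333;.44 .88 -.1 .15 -.086 .333;.44 .88 -.1 .15 -.086 .333;.44 .88 -.1 .15 -.086 .333;.44 .88 -.1 .15 -.086 .333;.44 .88 -.1 .15 -.086 .333;.44 .88 -.1 .15 -.086 .333;.44 .88 -.1 .15 -.086 .333;.44 .88 -.1 .15 -.086 .333;.44 .88 -.1 .15 -.086 .333;0 0 0 0 0 0"}}

```text
time_s: 3.2
tcp_pos: [0.5608, 0.1915, 0.1309]
ee_rot: [[0.2, -0.965, -0.172], [-0.735, -0.264, 0.624], [-0.648, 0.001, -0.762]]
wrist_force: [0.1, -0.5, -0.4]
gripper_width: 1.001
gripper_force: 0.0
```

```bash
python3 - <<'E'
from h import *
print(r.sense()["joints"])
delta([.5624,.1797,.024],15,-40,-1)
E
```

```text
[ 11.05476968  29.27912876   2.11292    -42.68898942 -72.27645599
  21.25385065]
tcp [0.5592 0.1915 0.0094] d [-0.05 -0.   -4.05] w [-0.04 -0.02 -0.04]
```

Emit:
{"name": "play_rows", "arguments": {"commands": "-.05 0 -.8 -.04 -.02 -.04;0 0 -.8 0 0 0;0 0 -.8 0 0 0;0 0 -.8 0 0 0;0 0 -.5 0 0 0;0 0 -.25 0 0 0;0 0 0 0 0 0"}}

```text
time_s: 3.9
tcp_pos: [0.5583, 0.1887, 0.0132]
ee_rot: [[0.195, -0.967, -0.164], [-0.742, -0.255, 0.62], [-0.642, 0.0, -0.767]]
wrist_force: [0.0, -0.0, 0.5]
gripper_width: 0.995
gripper_force: 0.0
```

Emit:
{"name": "play_rows", "arguments": {"commands": "0 0 0 0 0 0;0 0 0 0 0 0;0 0 0 0 0 0;0 0 0 0 0 0;0 0 0 0 0 0;0 0 0 0 0 0", "grip": 40}}

```text
time_s: 4.5
tcp_pos: [0.559, 0.189, 0.0144]
ee_rot: [[0.197, -0.967, -0.162], [-0.741, -0.255, 0.621], [-0.642, -0.002, -0.767]]
wrist_force: [0.5, -0.5, 1.4]
gripper_width: 0.568
gripper_force: 30.0
```

Emit:
{"name": "play_rows", "arguments": {"commands": "0 0 .5 0 0 0;0 0 .9 0 0 0;0 0 .9 0 0 0;-.01 -.22 .1 -.723 -.191 0;-.01 -.22 0 -.723 -.191 0;-.01 -.22 0 -.723 -.191 0;-.01 -.22 0 -.723 -.191 0;-.01 -.22 0 -.723 -.191 0;-.01 -.22 0 -.723 -.191 0;-.01 -.22 0 -.723 -.191 0;-.01 -.22 0 -.723 -.191 0;-.01 -.22 0 -.723 -.191 0;-.01 -.22 0 -.723 -.191 0;-.01 -.22 0 -.723 -.191 0;-.01 -.22 0 -.723 -.191 0;-.01 -.22 0 -.723 -.191 0;-.01 -.22 0 -.723 -.191 0;0 0 0 0 0 0"}}

```text
time_s: 6.3
tcp_pos: [0.5538, 0.0969, 0.0848]
ee_rot: [[0.168, -0.966, 0.197], [-0.618, -0.259, -0.742], [0.768, 0.003, -0.64]]
wrist_force: [-0.1, -0.8, -0.5]
gripper_width: 0.569
gripper_force: 30.0
```

```bash
python3 - <<'E'
from h import *
s=r.sense();print(s["joints"],s["tcp_pos"],s["ee_rot"]);delta([.55,.11,.0265],14.8,50.1,-1)
a,d,i=snap("side");P=cloud(i,d)
b=(abs(P[...,0]-.55)<.09)&(abs(P[...,1]-.12)<.09)&(P[...,2]>.03)
v,u=np.nonzero(b);print(u.min(),u.max(),v.min(),v.max())
cv2.imwrite("pics/c3.png",cv2.resize(a[120:330,180:420],None,fx=2.5,fy=2.5,interpolation=2))
E
```

```text
[ 43.43526454  33.85262992 -34.82072181  49.54322636 -62.42046052
 -68.65907268] [0.55378812 0.09690797 0.08476669] [[ 0.16794662 -0.96592693  0.19692409]
 [-0.61804022 -0.25879794 -0.74232736]
 [ 0.76799754  0.00296437 -0.64044593]]
tcp [0.5537 0.0959 0.0143] d [-0.   -0.03 -2.35] w [ 0.01 -0.02 -0.02]
245 291 233 247
```

View pics/c3.png

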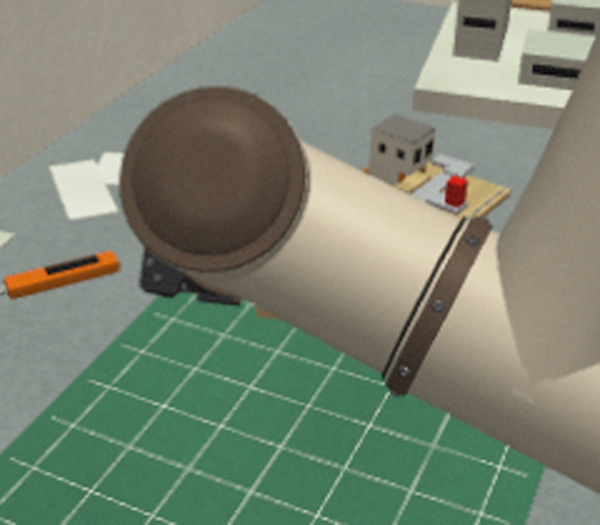

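The side view shows the arm hiding the house (around pixel (180,180) of the crop); the slab's tan edge shows just under it. Lowering to lay it on its side.

Emit:
{"name": "play_rows", "arguments": {"commands": "0 0 -.6 0 0 0;0 0 -.7 0 0 0;0 0 -.6 0 0 0;0 0 -.3 0 0 0;0 0 -.15 0 0 0;0 0 0 0 0 0"}}

```text
time_s: 6.95
tcp_pos: [0.5548, 0.0966, 0.016]
ee_rot: [[0.164, -0.967, 0.197], [-0.621, -0.256, -0.74], [0.766, -0.001, -0.643]]
wrist_force: [-0.3, 0.2, -0.7]
gripper_width: 0.57
gripper_force: 30.0
```

Emit:
{"name": "play_rows", "arguments": {"commands": "0 0 -.05 0 0 0;0 0 -.05 0 0 0;0 0 0 0 0 0"}}

```text
time_s: 7.25
tcp_pos: [0.555, 0.0969, 0.014]
ee_rot: [[0.164, -0.966, 0.199], [-0.62, -0.257, -0.741], [0.768, -0.002, -0.641]]
wrist_force: [-0.8, 1.9, 4.3]
gripper_width: 0.574
gripper_force: 30.0
```

Emit:
{"name": "play_rows", "arguments": {"commands": "0 0 0 0 0 0;0 0 0 0 0 0;0 0 0 0 0 0;0 0 0 0 0 0;-.014 .048 0 .804 .214 0;-.014 .048 0 .804 .214 0;-.014 .048 0 .804 .214 0;-.014 .048 0 .804 .214 0;-.014 .048 0 .804 .214 0;-.014 .048 0 .804 .214 0;-.014 .048 0 .804 .214 0;-.014 .048 0 .804 .214 0;-.014 .048 0 .804 .214 0;-.014 .048 0 .804 .214 0;-.014 .048 0 .804 .214 0;-.014 .048 0 .804 .214 0;-.014 .048 0 .804 .214 0;-.014 .048 0 .804 .214 0;0 0 0 0 0 0;0 0 0 0 0 0", "grip": 87}}

```text
time_s: 9.25
tcp_pos: [0.5483, 0.1155, 0.0116]
ee_rot: [[0.165, -0.967, -0.197], [-0.63, -0.257, 0.733], [-0.759, 0.003, -0.651]]
wrist_force: [-0.3, 0.4, -0.0]
gripper_width: 1.001
gripper_force: 0.0
```

```bash
python3 - <<'E'
from h import *
delta([.553,.103,.024],14.9,-50,-1)
a,d,i=snap("side")
cv2.imwrite("pics/c4.png",cv2.resize(a[180:340,180:400],None,fx=3,fy=3,interpolation=2))
E
```

```text
tcp [0.5493 0.1171 0.0118] d [0.03 0.05 0.01] w [ 0.07 -0.    0.  ]
```

View pics/c4.png

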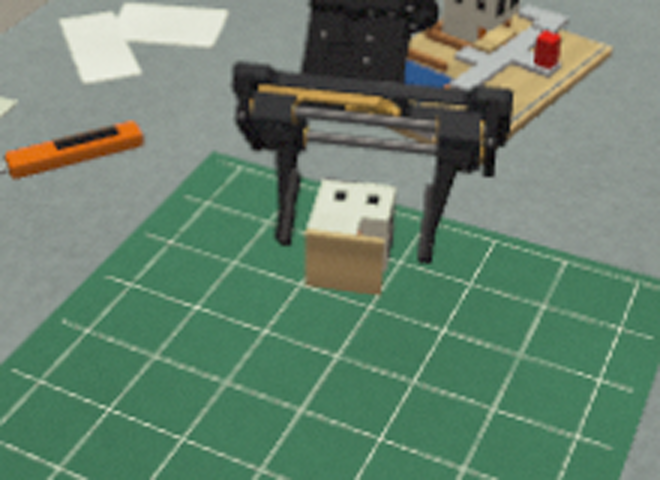

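The house lies on its side: slab facing +y at crop (345,265), slot at right (375,228), with the open fingers straddling it at (287,240) and (427,258). Closing now.

Emit:
{"name": "play_rows", "arguments": {"commands": ".03 .05 0 .05 0 0;0 0 0 0 0 0;0 0 0 0 0 0;0 0 0 0 0 0;0 0 0 0 0 0;0 0 0 0 0 0", "grip": 40}}

```text
time_s: 9.9
tcp_pos: [0.5494, 0.1178, 0.0127]
ee_rot: [[0.167, -0.966, -0.197], [-0.622, -0.258, 0.739], [-0.765, -0.001, -0.644]]
wrist_force: [0.5, 0.3, 0.3]
gripper_width: 0.574
gripper_force: 30.0
```

```bash
python3 - <<'E'
from h import *
s=r.sense();E=np.array(s["ee_rot"]);p=s["tcp_pos"];g=p-.019*E[:,2]
lean=np.degrees(np.arcsin(-(E[:,2]@[.257,-.966,0])*-1));yaw=np.degrees(np.arctan2(-E[1,1],-E[0,1]))
print(g,lean,yaw,s["gripper_width"])
lean=-np.degrees(np.arctan2(np.hypot(E[0,2],E[1,2]),-E[2,2]));print(lean)
f=delta([.5955,-.1117,.15],-13.8,lean+90,-1)
delta([.5955,-.1117,.052],-13.8,lean+90,-1,frm=f)
E
```

```text
[0.55315828 0.10378239 0.02489183] -49.86259460157101 14.958256634050715 0.5735546985975568
-49.88963611029752
tcp [ 0.5926 -0.1236  0.1355] d [ 1.44 -8.05  4.09] w [-10.56  -0.1   -2.63]
tcp [ 0.5926 -0.1236  0.0375] d [ 0.    0.   -3.27] w [0. 0. 0.]
```

Emit:
{"name": "play_rows", "arguments": {"commands": "0 0 .6 0 0 0;0 0 .9 0 0 0;.096 -.537 .17 -.704 -.007 -.175;.096 -.537 .17 -.704 -.007 -.175;.096 -.537 .17 -.704 -.007 -.175;.096 -.537 .17 -.704 -.007 -.175;.096 -.537 .17 -.704 -.007 -.175;.096 -.537 .17 -.704 -.007 -.175;.096 -.537 .17 -.704 -.007 -.175;.096 -.537 .17 -.704 -.007 -.175;.096 -.537 .17 -.704 -.007 -.175;.096 -.537 .17 -.704 -.007 -.175;.096 -.537 .17 -.704 -.007 -.175;.096 -.537 .17 -.704 -.007 -.175;.096 -.537 .17 -.704 -.007 -.175;.096 -.537 .17 -.704 -.007 -.175;.096 -.537 .17 -.704 -.007 -.175;0 0 0 0 0 0;0 0 0 0 0 0"}}

```text
time_s: 11.8
tcp_pos: [0.5925, -0.1238, 0.1342]
ee_rot: [[-0.183, -0.971, -0.153], [-0.744, 0.239, -0.624], [0.642, -0.0, -0.767]]
wrist_force: [-0.4, 0.1, -1.0]
gripper_width: 0.571
gripper_force: 30.0
```

```bash
python3 - <<'E'
from h import *
delta([.5955,-.1117,.15],-13.8,40.1,-1);print(r.sense()["joints"])
a,d,i=snap("top");b,e,j=snap("side");np.save("pics/t5.npy",d);np.save("pics/s5.npy",e)
cv2.imwrite("pics/s5.png",b);cv2.imwrite("pics/t5.png",a)
cv2.imwrite("pics/c5.png",np.hstack([cv2.resize(a[190:310,320:460],(400,343),interpolation=2),cv2.resize(b[120:240,270:410],(400,343),interpolation=2)]))
E
```

```text
tcp [ 0.5926 -0.1236  0.1355] d [0.   0.01 0.04] w [-0.02  0.01  0.  ]
[ 17.50105893  31.46098318 -20.49656664  36.73949964 -66.53340004
 -54.99633948]
```

View pics/c5.png

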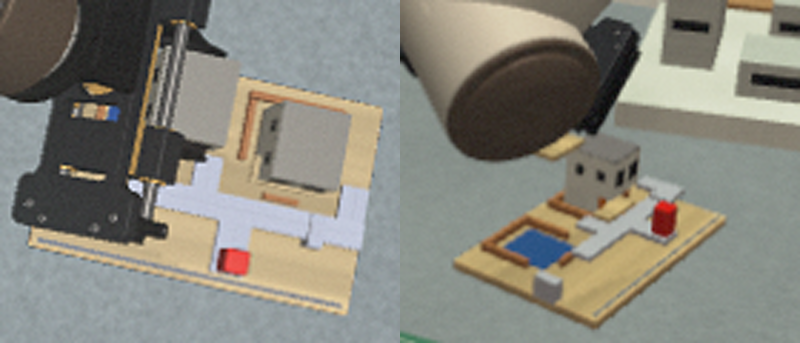

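```bash
python3 - <<'E'
from h import *
d=np.load("pics/t5.npy");i=cams.camera_info("top");P=cloud(i,d);a=cv2.imread("pics/t5.png")
a0=np.radians(-13.8);X=np.array([np.cos(a0),np.sin(a0)]);Y=np.array([-X[1],X[0]])
q=(P[...,:2]-[.5955,-.1117]);qx=q@X*1000;qy=q@Y*1000;z=P[...,2]*1000
sat=np.ptp(a.astype(int),axis=2);br=a.mean(2)
m=(z>155)&(z<185)&(abs(qx)<45)&(abs(qy)<45)&(br>90)&(sat<40)
print(m.sum(),np.percentile(z[m],[5,50,95]))
m2=m&(abs(z-np.median(z[m]))<4)
zr=np.median(z[m2])/1000
c=max(cv2.findContours(m2.astype(np.uint8),0,1)[0],key=cv2.contourArea)[:,0,:]
W=(onplane(i,c[:,0],c[:,1],zr)[:,:2]-[.5955,-.1117])*1000
b=cv2.minAreaRect(np.c_[W@X,W@Y].astype(np.float32));print(b,cv2.boxPoints(b).round(1))
# underside from side camera
d=np.load("pics/s5.npy");j=cams.camera_info("side");s=cv2.imread("pics/s5.png")
h=cv2.cvtColor(s,40);P=cloud(j,d);g=(P[...,:2]-[.5955,-.1117]);m=(abs(g@X)<.045)&(abs(g@Y)<.05)&(P[...,2]>.07)&(P[...,2]<.14)&(h[...,0]>8)&(h[...,0]<30)&(h[...,1]>50)
print(m.sum(),np.percentile(P[m][:,2],[2,10,50,90,98]) if m.any() else 0)
E
```

```text
694 [165.57457538 169.41049058 171.51981885]
((0.2211132049560547, -10.485305786132812), (32.85524368286133, 50.54607391357422), 89.86778259277344) [[-25.1 -26.9]
 [ 25.5 -27. ]
 [ 25.5   5.9]
 [-25.    6. ]]
83 [0.10908394 0.1101503  0.11338314 0.1144123  0.11481312]
```

Emit:
{"name": "play_rows", "arguments": {"commands": ".017 .07 -.4 0 0 0;.017 .07 -.6 0 0 0;0 0 -.6 0 0 0;0 0 -.6 0 0 0;0 0 -.4 0 0 0;0 0 -.1 0 0 0;0 0 0 0 0 0"}}

```text
time_s: 12.6
tcp_pos: [0.5934, -0.1198, 0.0523]
ee_rot: [[-0.182, -0.971, -0.154], [-0.743, 0.238, -0.626], [0.645, 0.001, -0.765]]
wrist_force: [-0.1, -1.3, -0.3]
gripper_width: 0.573
gripper_force: 30.0
```

```bash
cat > m.py <<'E'
from h import *
import sys
a,d,i=snap("top");P=cloud(i,d);s=r.sense();print(s["tcp_pos"])
a0=np.radians(-13.8);X=np.array([np.cos(a0),np.sin(a0)]);Y=np.array([-X[1],X[0]])
q=(P[...,:2]-[.5955,-.1117]);qx=q@X*1000;qy=q@Y*1000;z=P[...,2]*1000
sat=np.ptp(a.astype(int),axis=2);br=a.mean(2)
z0=float(sys.argv[1])
m=(abs(z-z0)<8)&(abs(qx)<45)&(abs(qy)<45)&(br>90)&(sat<40)
zr=np.median(z[m]);m&=abs(z-zr)<4
c=max(cv2.findContours(m.astype(np.uint8),0,1)[0],key=cv2.contourArea)[:,0,:]
W=(onplane(i,c[:,0],c[:,1],zr/1000)[:,:2]-[.5955,-.1117])*1000
b=cv2.minAreaRect(np.c_[W@X,W@Y].astype(np.float32));print(m.sum(),zr,b,cv2.boxPoints(b).round(1))
# house2 for reference, same method
m=(abs(z-72)<6)&(abs(qx)<45)&(abs(qy+100)<40)
c=max(cv2.findContours(m.astype(np.uint8),0,1)[0],key=cv2.contourArea)[:,0,:]
W=(onplane(i,c[:,0],c[:,1],.072)[:,:2]-[.5955,-.1117])*1000
b=cv2.minAreaRect(np.c_[W@X,W@Y].astype(np.float32));print("h2",np.median(z[m]),b)
cv2.imwrite("pics/last.png",cv2.resize(a[190:310,320:460],None,fx=4,fy=4,interpolation=2))
E
python3 m.py 88
```

```text
[ 0.59385722 -0.11972087  0.05297722]
543 87.46689095299709 ((0.23794937133789062, -5.746274948120117), (50.525508880615234, 33.79736328125), 0.06091219559311867) [[-25.   11.1]
 [-25.  -22.7]
 [ 25.5 -22.6]
 [ 25.5  11.2]]
h2 71.57529679969822 ((-0.36705589294433594, -99.1844253540039), (44.85956954956055, 50.96188735961914), 89.94415283203125)
```

Emit:
{"name": "play_rows", "arguments": {"commands": "0 0 -.2 0 0 0;0 0 -.2 0 0 0;0 0 -.05 0 0 0;0 0 -.05 0 0 0;0 0 0 0 0 0"}}

```text
time_s: 13.15
tcp_pos: [0.5936, -0.1198, 0.0379]
ee_rot: [[-0.182, -0.971, -0.153], [-0.743, 0.238, -0.626], [0.644, -0.0, -0.765]]
wrist_force: [-0.3, -0.4, -0.9]
gripper_width: 0.571
gripper_force: 30.0
```

Emit:
{"name": "play_rows", "arguments": {"commands": "0 0 -.04 0 0 0;0 0 0 0 0 0"}}

```text
time_s: 13.35
tcp_pos: [0.5937, -0.1198, 0.0368]
ee_rot: [[-0.183, -0.971, -0.153], [-0.743, 0.238, -0.625], [0.644, -0.0, -0.765]]
wrist_force: [0.2, -0.2, -1.2]
gripper_width: 0.573
gripper_force: 30.0
```

Emit:
{"name": "play_rows", "arguments": {"commands": "0 0 -.04 0 0 0;0 0 0 0 0 0"}}

```text
time_s: 13.55
tcp_pos: [0.5939, -0.1198, 0.0363]
ee_rot: [[-0.182, -0.971, -0.153], [-0.742, 0.238, -0.626], [0.645, -0.001, -0.764]]
wrist_force: [-0.6, 1.3, 2.9]
gripper_width: 0.573
gripper_force: 30.0
```

Emit:
{"name": "play_rows", "arguments": {"commands": "0 0 -.04 0 0 0;0 0 0 0 0 0"}}

```text
time_s: 13.75
tcp_pos: [0.5939, -0.1198, 0.0363]
ee_rot: [[-0.182, -0.971, -0.153], [-0.742, 0.238, -0.627], [0.646, -0.001, -0.764]]
wrist_force: [-2.3, 2.9, 7.2]
gripper_width: 0.571
gripper_force: 30.0
```

Emit:
{"name": "play_rows", "arguments": {"commands": "0 0 .04 0 0 0;0 0 0 0 0 0;0 0 0 0 0 0;0 0 0 0 0 0;.07 .3 .37 0 0 0;.13 .53 .65 0 0 0;.13 .53 .65 0 0 0;.13 .53 .65 0 0 0;.13 .53 .65 0 0 0;0 0 0 0 0 0", "grip": 72}}

```text
time_s: 14.75
tcp_pos: [0.6143, -0.0441, 0.1279]
ee_rot: [[-0.184, -0.972, -0.145], [-0.745, 0.235, -0.624], [0.641, -0.007, -0.768]]
wrist_force: [0.1, 0.1, 0.4]
gripper_width: 0.827
gripper_force: 0.0
```

```bash
python3 m.py 72
python3 - <<'E'
from h import *
print(r.sense()["ee_rot"])
E
```

```text
[ 0.61256186 -0.04543829  0.12609457]
654 71.61439237622704 ((0.4454231262207031, 0.028635025024414062), (44.55326843261719, 50.55989456176758), 89.90377807617188) [[-24.9 -22.2]
 [ 25.7 -22.3]
 [ 25.8  22.3]
 [-24.8  22.3]]
h2 71.55085439458739 ((-0.27383995056152344, -99.37749481201172), (44.49026870727539, 50.76209259033203), 89.92411804199219)
[[-0.18343445 -0.97161389 -0.14939295]
 [-0.74444702  0.23654904 -0.62437424]
 [ 0.64198944 -0.00331661 -0.7667063 ]]
```

View pics/last.png

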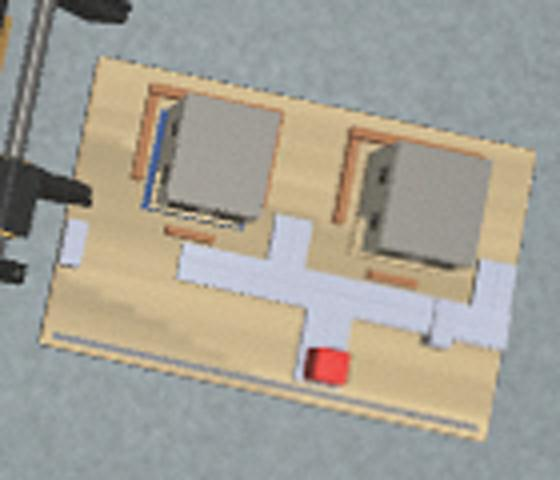

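```bash
python3 - <<'E'
from h import *
a,d,i=snap("top");P=cloud(i,d);h=cv2.cvtColor(a,40)
a0=np.radians(-13.8);X=np.array([np.cos(a0),np.sin(a0)]);Y=np.array([-X[1],X[0]]);T=np.array([.5955,-.1117])-.05*Y
def grip():
    m=((h[...,0]<6)|(h[...,0]>174))&(h[...,1]>150)&(abs(P[...,0]-.5)<.06)&(abs(P[...,1]+.15)<.08)&(P[...,2]>.048)
    v,u=np.nonzero(m);W=onplane(i,u,v,.052)[:,:2].mean(0);return ((W-T)*1000)@np.c_[X,Y],m.sum()
print("grip",grip())
for u,v in((429,272),(428,270),(430,275),(339,250)):
    p=P[v,u];print(((p[:2]-T)*1000)@np.c_[X,Y],p[2])
g=T-.082*X-.050*Y
f=delta([*g,.12+.019],-13.8,0,-1);delta([*g,.033+.019],-13.8,0,-1,frm=f)
E
```

```text
grip (array([-81.61797303, -20.81649575]), np.int64(63))
[-52.62441214 -72.96121877] 0.026272944913865618
[-49.22327667 -70.67763133] 0.025221234267923675
[-57.75367307 -76.03614739] 0.02564184304502016
[-49.06014599 103.25139375] 0.02642916841892883
tcp [ 0.492  -0.1893  0.12  ] d [-3.98 -4.76 -0.16] w [ 4.53 -1.11 -0.  ]
tcp [ 0.492  -0.1893  0.033 ] d [ 0.   0.  -2.9] w [0. 0. 0.]
```

Emit:
{"name": "play_rows", "arguments": {"commands": "0 0 .3 0 0 0;-.5 -.595 0 .566 -.139 0;-.5 -.595 0 .566 -.139 0;-.5 -.595 0 .566 -.139 0;-.5 -.595 0 .566 -.139 0;-.5 -.595 0 .566 -.139 0;-.5 -.595 0 .566 -.139 0;-.5 -.595 0 .566 -.139 0;-.5 -.595 0 .566 -.139 0;0 0 -.3 0 0 0;0 0 0 0 0 0", "grip": 0}}

```text
time_s: 15.95
tcp_pos: [0.4895, -0.1912, 0.1236]
ee_rot: [[-0.242, -0.97, -0.003], [-0.97, 0.242, -0.0], [0.001, 0.003, -1.0]]
wrist_force: [-0.5, -0.3, -0.0]
gripper_width: 0.018
gripper_force: 0.0
```

```bash
python3 - <<'E'
from h import *
delta([.492,-.1893,.033+.019],-13.8,0,-1);s=r.sense();print(s["gripper_width"],s["joints"])
E
```

```text
tcp [ 0.492  -0.1893  0.033 ] d [ 0.08  0.06 -3.02] w [ 0.   -0.02  0.02]
0.01787819513168559 [-3.61138057e+00  1.80906975e+01 -2.12956018e+01  4.10096470e-02
 -5.07839494e+01 -1.04083769e+01]
```

Emit:
{"name": "play_rows", "arguments": {"commands": ".08 .06 -.7 0 0 0;0 0 -.8 0 0 0;0 0 -.8 0 0 0;0 0 -.5 0 0 0;0 0 -.2 0 0 0;0 0 0 0 0 0;.036 .146 0 0 0 0;.036 .146 0 0 0 0;.036 .146 0 0 0 0;.036 .146 0 0 0 0;.036 .146 0 0 0 0;.036 .146 0 0 0 0;.036 .146 0 0 0 0;.036 .146 0 0 0 0;0 0 0 0 0 0"}}

```text
time_s: 17.45
tcp_pos: [0.5023, -0.1524, 0.0345]
ee_rot: [[-0.238, -0.971, -0.0], [-0.971, 0.238, -0.0], [0.0, 0.0, -1.0]]
wrist_force: [0.8, -0.5, 0.2]
gripper_width: 0.002
gripper_force: 0.0
```

Emit:
{"name": "play_rows", "arguments": {"commands": ".036 .146 0 0 0 0;.036 .146 0 0 0 0;.036 .146 0 0 0 0;.024 .097 0 0 0 0;0 0 0 0 0 0"}}

```text
time_s: 17.95
tcp_pos: [0.5065, -0.1366, 0.0346]
ee_rot: [[-0.238, -0.971, 0.0], [-0.971, 0.238, -0.0], [0.0, -0.0, -1.0]]
wrist_force: [0.8, 0.1, -0.0]
gripper_width: 0.008
gripper_force: 0.0
```

```bash
python3 m.py 72; python3 - <<'E'
from h import *
a0=np.radians(-13.8);X=np.array([np.cos(a0),np.sin(a0)]);Y=np.array([-X[1],X[0]]);T=np.array([.5955,-.1117])-.05*Y
s=r.sense();print("tool in tray",((np.array(s["tcp_pos"])[:2]-T)*1000)@np.c_[X,Y],s["wrist_force"])
E
```

```text
[ 0.50662437 -0.13668013  0.03465793]
614 71.6897504125666 ((0.5796566009521484, 0.11880874633789062), (44.05924987792969, 50.2470703125), 89.61180114746094) [[-24.7 -21.7]
 [ 25.6 -22.1]
 [ 25.9  22. ]
 [-24.4  22.3]]
h2 71.36955818286334 ((8.205520629882812, -109.15888977050781), (23.757308959960938, 37.69578170776367), 72.7743911743164)
tool in tray [-80.35157335   4.54112885] [-0.87005826 -0.46203336 -0.0345135 ]
```

Emit:
{"name": "play_rows", "arguments": {"commands": ".012 .05 0 0 0 0;.012 .05 0 0 0 0;.012 .05 0 0 0 0;0 0 0 0 0 0"}}

```text
time_s: 18.4
tcp_pos: [0.5072, -0.1338, 0.0347]
ee_rot: [[-0.238, -0.971, -0.001], [-0.971, 0.238, -0.002], [0.002, 0.0, -1.0]]
wrist_force: [0.7, -8.2, -1.2]
gripper_width: 0.008
gripper_force: 3.8
```

Emit:
{"name": "play_rows", "arguments": {"commands": ".012 .05 0 0 0 0;0 0 0 0 0 0"}}

```text
time_s: 18.6
tcp_pos: [0.5073, -0.1336, 0.0347]
ee_rot: [[-0.238, -0.971, -0.001], [-0.971, 0.238, -0.004], [0.004, 0.001, -1.0]]
wrist_force: [0.1, -14.8, -1.3]
gripper_width: 0.002
gripper_force: 6.8
```

Emit:
{"name": "play_rows", "arguments": {"commands": "-.03 -.12 0 0 0 0;-.05 -.2 0 0 0 0;-.05 -.2 0 0 0 0;0 0 .5 0 0 0;0 0 .9 0 0 0;-.2 -.3 .9 0 0 0;-.4 -.9 .9 0 0 0;-.4 -.9 .5 0 0 0;-.4 -.9 0 0 0 0;-.4 -.9 0 0 0 0;-.4 -.9 0 0 0 0;0 0 0 0 0 0;0 0 0 0 0 0"}}

```text
time_s: 19.9
tcp_pos: [0.4376, -0.291, 0.1456]
ee_rot: [[-0.24, -0.971, 0.0], [-0.971, 0.24, -0.0], [0.0, -0.0, -1.0]]
wrist_force: [0.3, 0.1, 0.6]
gripper_width: 0.004
gripper_force: 0.0
```

```bash
python3 m.py 72; python3 - <<'E'
from h import *
a,d,i=snap("top");P=cloud(i,d);h=cv2.cvtColor(a,40)
a0=np.radians(-13.8);X=np.array([np.cos(a0),np.sin(a0)]);Y=np.array([-X[1],X[0]]);T=np.array([.5955,-.1117])-.05*Y
m=((h[...,0]<6)|(h[...,0]>174))&(h[...,1]>150)&(abs(P[...,0]-.5)<.06)&(abs(P[...,1]+.12)<.08)&(P[...,2]>.048)
v,u=np.nonzero(m);W=onplane(i,u,v,.052)[:,:2].mean(0);print("grip",((W-T)*1000)@np.c_[X,Y])
E
```

```text
[ 0.43791755 -0.29050226  0.14564851]
660 71.52241920374897 ((0.4731616973876953, 0.22044754028320312), (44.908790588378906, 50.52923583984375), 89.80584716796875) [[-24.9 -22.1]
 [ 25.7 -22.3]
 [ 25.8  22.6]
 [-24.7  22.8]]
h2 71.41636886165611 ((-0.06319808959960938, -99.42418670654297), (44.40712356567383, 50.382198333740234), 89.9880142211914)
grip [-81.85027566  25.41082543]
```

View pics/last.png

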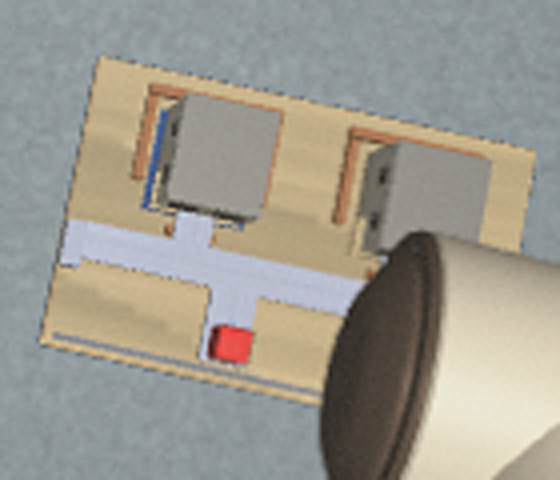

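The house stands flat in the bay, with the lock tab under its overhang at crop (195,225). The red grip at (232,343) is at +25 mm, its end stop. Handing in.

```bash
python3 -c "
from station import r
print(r.finish_job())"
```

```text
the job is handed in; nothing more can be done
None
```

The house is upright and flat in the blue-card bay with its front to the lock slide, the slide is pushed to its end stop with the tab under the overhang, and the job was handed in at about 20 s of the 64 s allowed.

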